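Reset and clamp a burner's ignition electrode with a flat driver

ROBOT

A 6-joint arm with a two-finger parallel gripper is mounted at the origin on a cart in front of the work surface, level with it; the furniture and walls round the work are solid. World frame = base frame: x ahead of the robot, y to its left, z up, the work surface at z = 0. Lengths are in mm, angles in rad, forces in N, time in s.
With the tool pointing down it reaches from about 250 to 775 mm from the base axis. Payload 8.9 kg.
Tool frame: the origin (TCP) lies midway between the tips of the shut fingers; the grasp point (between the pads) lies 19 mm behind it; z points along the fingers, y is the line along which they close (so a half turn about z gives the same grasp; the last joint's range is limited). The gripper opens to 85 mm and grips with 20 to 120 N. Pads are 22 mm wide; open, the fingers measure 114 mm over their backs; the gripper's body (76 mm by 85 mm) begins 54 mm behind the grasp point. The pads swing forward as they close: fully open they stand 13 mm farther back than shut.
Start: joints at [-1.376, 0.291, -0.153, 1.127, 0, 1.431], TCP at [172.01, -496.02, 231.305] pointing down, gripper open.
Joint ranges: [-2.52, 2.52], [-0.91, 1.74], [-1.3, 1.37], [-1.96, 2.02], [-1.52, 1.47], [-3.14, 3.14]. Speed limits (rad/s): [2.22, 2.22, 2.79, 3.14, 3.14, 3.14].

INTERFACE

Orientations are given as a unit quaternion [w, x, y, z].
In Python, from workcell import state, get_image, calibration, job_done, masks_of, mark_of gives the robot as it stands.
- The arm moves only by the shell command python3 -m pendant 'ROWS' [OPENING] [FORCE]. ROWS is a JSON object whose one key "deltas" holds one flat list of numbers, 4 for each row, row after row: the shift along the tool's x, y, z in m, then the turn about the tool's z in degrees. A call has 1 to 12 rows; each row is the pose to reach, as a shift and turn from the pose commanded when the call began, along the tool's axes at that moment; what a row does not reach only later rows make up. A row lasts 1/12 s, in which the tool goes at most 41.7 mm and 7.16 degrees, less where a joint would pass 70% of its speed; a pose out of reach is approached as far as the arm can. A call with a gripper value outside its range is refused whole. OPENING is the opening, from 0 (shut) to 1 (fully open), set as the call begins (- or left out, the last holds). The fingers move at their own pace and stop on an object; FORCE is the grip in N (left out, the last holds). Time passes only in rows, so rows that repeat a pose let the fingers close. It gives the time, the measured TCP pose, the force, the opening and the grip force at its end, in the units of the state.
- state(): the state, without advancing time (a new reading comes with each control period).
- get_image(name): name is "side" or "top"; returns the picture (420x560x3 uint8, red, green, blue); there is no depth.
- calibration(name): a dict with "vertical_fov" (degrees; the focal length in pixels is half the picture's height over the tangent of half this angle, whatever the lens; pixels are square), "cx", "cy" (the principal point, pixels), "R" (3x3) and "t" (3): a world point X has camera coordinates R X + t. Camera axes: x right, y down, z forward; pixel columns grow to the right and rows downward; lengths in mm; the calibration is good to about 2 mm. A picture is of the moment at which its call begins. calibration takes no time and is no camera call.
- job_done(): hands the job in; it is judged then, once.
Trained networks look in the newest picture that a camera, given by its name, has taken for a name from the list of things; names that differ only in an ending like _2 or _b are one class to them, and where a whole thing is asked for, a point or a joint stands for the part that bears it (a point fixed in the world has none). Each returns a list of dicts, best first, with "score" (0 to 1); they miss things now and then, are a little off and sometimes report something else, mostly with a low value. They report only what shows in the picture. A call takes as long as a camera call. They do not tell look-alikes from the thing itself.
- masks_of(camera, target): "region" (420x560 bool, what is visible of it) and "centre" ([column, row] as shares, 0 to 1, of the picture: columns of its width, rows of its height, amid what is visible of it).
- mark_of(camera, target): "centre" ([column, row] as shares, 0 to 1, of the picture: columns of its width, rows of its height: a listed point, or the origin of a listed thing).
The state is a dict: "time_s": time; "qpos": joint angles; "qvel": joint speeds; "joint_efforts": joint torques, N m; "tcp_pos": TCP position; "eef_rot": TCP orientation; "wrist_force": force on the tool from outside, world axes, zero at the start; "moment": the same for the moment, N m; "finger_gap": finger opening in mm; "grip_force": force on a finger pad.
Only numpy, scipy, OpenCV 4.12 (cv2) and the standard library are available. Lean on these libraries where they do the work, as an engineer would, in place of code of your own. Each camera call takes 0.05 s, during which the arm holds its last target. There are 200 camera calls.

TASK

The ignition electrode has slipped forward in its bracket on the burner's gun assembly: slide it back until the end of its porcelain rests against the bracket's stop. Then take the flat-bladed driver out of the wooden rack, set its blade in the slot of the bracket's clamp screw and, pressing only lightly so that it stays seated, turn the screw clockwise to about a quarter turn past the point where it begins to bite on the porcelain: the electrode must be held firmly, but the porcelain cracks if the screw is driven on. Put the driver back upright in the hole it came from and leave the other things where they are.

Things in the scene. Friction and masses are not known exactly. Their poses are not given: they have to be found in the camera images.
- gun: Burner gun assembly, fixed in a steel cradle 74 x 150 mm: a 14 mm pipe with brass ends, axis 29 mm up. Origin on the table under the clamp screw; y along the pipe, away from the nozzle; z up. On it the electrode bracket: channel 17 mm wide inside, y -21 to 29 mm, floor 50 and walls 58 mm up (a 10 mm tongue goes on to y -44); over it a bridge 30 mm wide, y -13 to 13, top 82 up.
- stop (a point): Middle of the bracket's stop, two lugs at the rear of the channel: at x 0, y +25, z 57 mm in the gun's frame, the porcelain's rear end should meet it.
- clamp_screw: The bracket's steel clamp screw, upright in the bridge; cheese head 18 mm across, slot 3 mm wide and 3.8 mm deep, open at both ends. Origin on the screw's axis at the slot's floor (about 88 mm above the table), z up, x along the slot. Clockwise from above screws it down, 1.75 mm a turn; it stays where it is left. Drag while free about 0.02 N m.
- cup_point (a point): Lower end of the clamp screw, 23.7 mm below the slot's floor. At the start 0.05 to 0.7 mm above the porcelain (0.2 to 2.4 rad of turning). Once it bites, each quarter turn adds about 16 N of clamping and about 0.08 N m of drag. Firm: 10 to 23 N; the porcelain cracks at 30 N.
- electrode: Ignition electrode lying loose in the channel: white porcelain rod 14 mm thick, 85 mm long, bent wire at its front, metal stub at its rear. Origin on its underside; porcelain from x -9 to 5, y -30 (front) to 55 mm (rear), z 0 to 14 in its frame, whose y runs along the gun's. On the stop its origin is at x 2, y -30, z 50 mm in the gun's frame; it starts 10 to 18 mm forward (-y) of that.
- porcelain_front (a point): Middle of the porcelain 12 mm behind its front end (x -2, y -18, z 7 mm in the electrode's frame). This part stands free ahead of the channel and can be pinched from above across its 14 mm; 14 mm below its underside runs the pipe.
- flat_driver: Flat driver, black hexagonal handle: 24 mm across flats (faces normal to its x and every 60 degrees from it), 10 to 60 mm above the origin, rounded end to 68 mm; shank 11 mm thick, blade 12 mm wide, 2 mm thick. Origin on its axis at the handle's lower shoulder, z up, x along the blade's width. Stands in an outer hole of the rack, shoulder on the rack's top; 0.07 to 0.12 kg.
- blade_tip (a point): Middle of the flat driver's blade edge, on its axis 56 mm below the driver's origin.
- rack: Wooden rack block 48 x 150 x 62 mm with three holes 15 mm wide and 58 mm deep in its top, in a row along its y at -45, 0 and +45 mm, mouths bevelled 2 mm. Origin at the middle of its underside; fixed. The middle hole is empty, the two outer ones hold the flat driver and the cross-head driver, either way round.
- cross_driver: Cross-head driver with a shorter, round, pear-shaped black handle 33 mm thick and 48 mm high, in the other outer hole of the rack; not needed. Origin at the lower shoulder of the handle.
- spare_electrode: A second electrode like the first, lying on the table; not needed. Origin on its underside.
- small_box: Small carton 35 x 52 x 30 mm on the table; not needed. Origin at its underside.
- tape_roll: Roll of thread tape, 52 mm across and 13 mm high, on the table; not needed. Origin at its underside.
Things that resemble listed ones, but are neither listed nor needed, are in the scene too. Leave any pink or red look-alike of the electrode alone.

How it is judged:
By the outcome, as a careful person would: the job done as asked, in the order asked, and still so for the second after the job is handed in, with the robot touching nothing.
It also fails if it takes over 72 s, if anything falls off the work surface, if the arm or the gripper's body presses on something with over 40 N, if the wrist force passes 120 N, or if a joint passes its speed limit or range.

## Working session

There is one attempt and no reset: what is moved stays moved. The work goes in short steps, Python scripts to look and compute and a shell command to move; the robot and the scene stay as the last step left them, time stands still between calls to the robot, and variables do not carry over. Pictures are saved under pics/ and viewed, at most 10 in all, crops included, and the job is handed in when it is done.

```bash
mkdir -p pics; cat > h.py <<'E'
import numpy as np, cv2
from workcell import state, get_image, calibration, job_done, masks_of, mark_of
W,H=560,420
def K(c):
    k=calibration(c); f=210/np.tan(np.radians(k["vertical_fov"])/2)
    return f,k["cx"],k["cy"],np.array(k["R"]),np.array(k["t"])
def ray(c,p):
    f,cx,cy,R,t=K(c); d=R.T@np.array([(p[0]-cx)/f,(p[1]-cy)/f,1.]); return -R.T@t,d/np.linalg.norm(d)
def onz(c,p,z):
    o,d=ray(c,p); return o+d*(z-o[2])/d[2]
def proj(c,X):
    f,cx,cy,R,t=K(c); q=R@np.array(X,float)+t; return np.array([f*q[0]/q[2]+cx,f*q[1]/q[2]+cy])
def tri(ps):
    A=np.zeros((3,3));b=np.zeros(3)
    for c,p in ps.items():
        o,d=ray(c,p);M=np.eye(3)-np.outer(d,d);A+=M;b+=M@o
    X=np.linalg.solve(A,b); return X,[np.linalg.norm(proj(c,X)-p) for c,p in ps.items()]
def px(r): return np.array(r["centre"])*[W,H]
E
python3 - <<'E'
from h import *
np.set_printoptions(precision=1,suppress=True)
for c in("top","side"):
    im=get_image(c); cv2.imwrite(f"pics/{c}0.png",im[:,:,::-1])
    k=K(c); print(c,k[0],k[1:3],-k[3].T@k[4],k[3][2], calibration(c).keys())
    for n in["gun","stop","clamp_screw","cup_point","electrode","porcelain_front","flat_driver","blade_tip","rack","cross_driver","spare_electrode"]:
        print(n,[(px(r).round(1).tolist(),round(r["score"],2)) for r in mark_of(c,n)[:4]])
print(state())
E
```

```text
top 459.4127865385125 (282.8429177639257, 207.64227962765506) [ 424.1  -19.4 1032.1] [ 0.1 -0.  -1. ] dict_keys(['vertical_fov', 'cx', 'cy', 'R', 't'])
gun [([217.5, 196.7], 0.62)]
stop [([201.6, 195.0], 0.75), ([359.1, 257.4], 0.5)]
clamp_screw [([212.1, 193.0], 0.54)]
cup_point [([212.0, 195.6], 0.53), ([211.9, 195.5], 0.41)]
electrode [([232.9, 196.8], 0.79), ([279.2, 235.5], 0.57), ([176.2, 249.9], 0.51)]
porcelain_front [([273.5, 238.2], 0.77), ([244.5, 195.3], 0.63), ([170.0, 242.2], 0.52)]
flat_driver [([381.0, 255.7], 0.59)]
blade_tip []
rack [([359.3, 257.9], 0.9)]
cross_driver [([342.1, 256.5], 0.69), ([265.5, 141.7], 0.28)]
spare_electrode [([233.6, 258.6], 0.64)]
side 454.53827542638646 (280.7938395268922, 210.06238820974707) [459.6 687.4 543.4] [ 0.1 -0.8 -0.5] dict_keys(['vertical_fov', 'cx', 'cy', 'R', 't'])
gun [([269.2, 297.7], 0.96), ([343.8, 171.0], 0.49)]
stop [([264.1, 281.6], 0.66), ([267.8, 268.6], 0.65)]
clamp_screw [([268.8, 256.9], 0.61)]
cup_point [([266.7, 270.3], 0.51)]
electrode [([334.1, 344.3], 0.7), ([318.6, 253.4], 0.69), ([270.5, 258.3], 0.63)]
porcelain_front [([319.5, 253.8], 0.65), ([325.3, 348.4], 0.56), ([273.5, 247.4], 0.49)]
flat_driver [([342.9, 173.3], 0.65)]
blade_tip [([208.1, 256.7], 0.61)]
rack [([341.8, 210.3], 0.83)]
cross_driver [([347.7, 191.4], 0.63)]
spare_electrode [([341.7, 207.8], 0.69), ([349.1, 292.5], 0.63)]
{'time_s': 1.2, 'qpos': array([-1.4,  0.3, -0.2,  1.1,  0. ,  1.4]), 'qvel': array([-0., -0.,  0., -0.,  0., -0.]), 'joint_efforts': array([  0. , -53.7,  33.2,   0. ,  -0. ,  -0. ]), 'tcp_pos': array([ 172. , -496. ,  231.3]), 'eef_rot': array([-0. ,  1. ,  0.2,  0. ]), 'wrist_force': array([ 0.6,  0.2, -0.1]), 'moment': array([ 0.,  0., -0.]), 'grip_force': 0.0, 'finger_gap': 85.58391642556768}
```

```bash
python3 - <<'E'
import cv2,numpy as np
t=cv2.imread("pics/top0.png");s=cv2.imread("pics/side0.png")
a=cv2.resize(t[125:285,150:410],(800,492),interpolation=3)
b=cv2.resize(s[130:370,190:400],(525,600),interpolation=3)
cv2.imwrite("pics/a.png",a);cv2.imwrite("pics/b.png",b)
E
```

```text
(no output)
```

View pics/a.png

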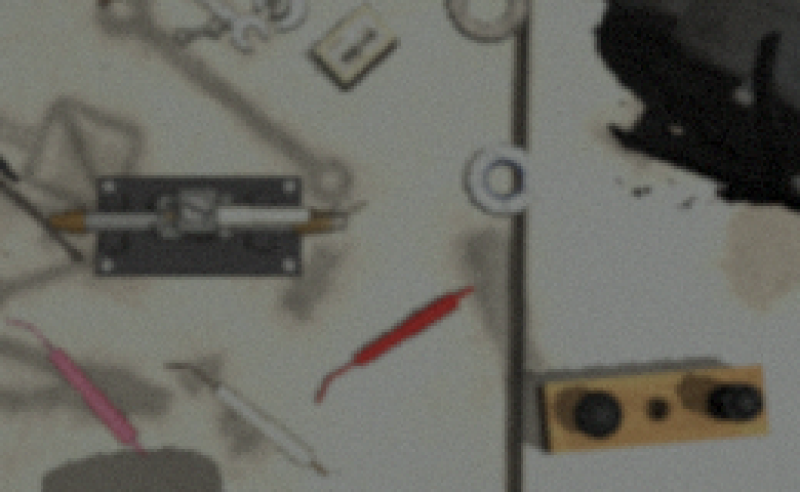

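View pics/b.png

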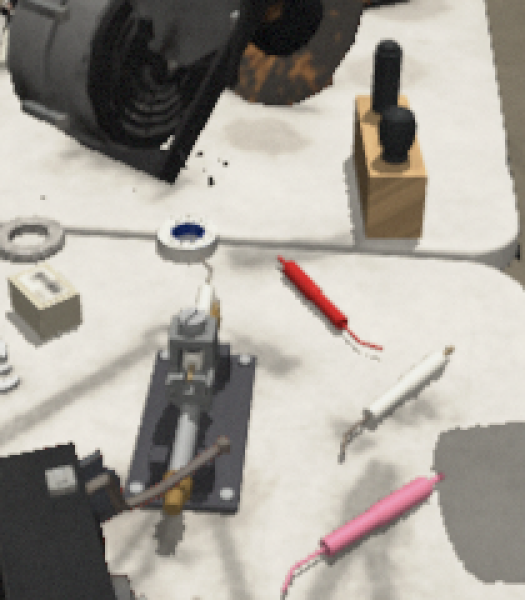

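View pics/top0.png

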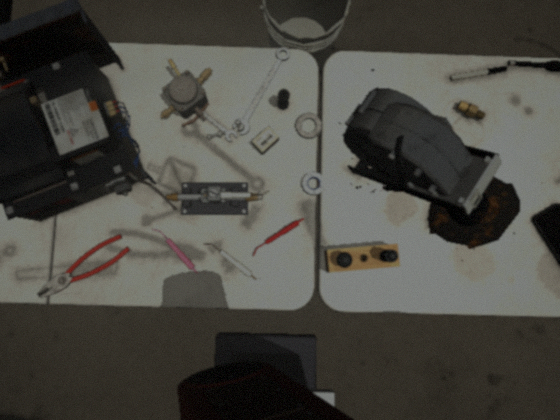

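The electrode candidates in the top picture are the white one in the bracket (233,197), the loose white spare (235,260), the red look-alike (278,237) and the pink one (175,250). The one in the bracket fits the description; its wire points right and the stop is on the left. In the side view the tall hexagonal driver is the farther one, which is top (388,256). The pear-shaped cross-head driver is at top (343,259). I'll check both choices in a close crop.

```bash
python3 - <<'E'
from h import *
np.set_printoptions(precision=1,suppress=True)
T=np.mean([get_image("top").astype(float) for _ in range(4)],0)
S=np.mean([get_image("side").astype(float) for _ in range(4)],0)
np.save("T.npy",T);np.save("S.npy",S)
def z(im,x0,y0,w,h,k): 
    a=np.clip(im[y0:y0+h,x0:x0+w,::-1]*(1.6 if im is T else 1),0,255).astype(np.uint8); return cv2.resize(a,(w*k,h*k),interpolation=cv2.INTER_CUBIC)
o=np.zeros((600,800,3),np.uint8)
def put(a,x,y): o[y:y+a.shape[0],x:x+a.shape[1]]=a
put(z(T,165,175,110,50,5),0,0)       # gun top
put(z(S,245,235,50,70,8)[:350],0,250) # gun side
put(z(S,325,140,40,60,5),410,250)
put(z(T,322,238,82,40,4),410,440+0) if False else None
put(z(T,325,238,76,34,2*2)[:140],410+0-0,555-0-5-0) if False else None
put(z(T,365,235,37,40,5),620,250)
cv2.imwrite("pics/c.png",o)
m=masks_of("top","rack"); r=m[0]["region"]; print("rack",m[0]["score"],r.sum(),cv2.minAreaRect(np.argwhere(r)[:,::-1].astype(np.float32)))
for n in("gun","flat_driver","electrode"):
  for c in("top","side"):
    for m in masks_of(c,n)[:3]:
        r=m["region"]; print(n,c,round(m["score"],2),px(m),r.sum(),cv2.minAreaRect(np.argwhere(r)[:,::-1].astype(np.float32)))
print("screw",tri({"top":(212.1,193),"side":(268.8,256.9)}),"drv",tri({"top":(388,256),"side":(342.9,173.3)}))
print(state()["eef_rot"].round(4), "gunx z88", onz("top",(212.1,193),92))
E
```

```text
Traceback (most recent call last):
ValueError: could not broadcast input array from shape (200,185,3) into shape (200,180,3)
```

```bash
python3 - <<'E'
from h import *
np.set_printoptions(precision=1,suppress=True)
T=np.load("T.npy");S=np.load("S.npy")
def z(im,x0,y0,w,h,k): 
    a=np.clip(im[y0:y0+h,x0:x0+w,::-1]*(1.6 if im is T else 1),0,255).astype(np.uint8); return cv2.resize(a,(w*k,h*k),interpolation=cv2.INTER_CUBIC)
o=np.zeros((600,800,3),np.uint8)
def put(a,x,y): o[y:y+a.shape[0],x:x+a.shape[1]]=a
put(z(T,165,175,110,50,5),0,0)
put(z(S,245,235,50,43,8),0,250)
put(z(S,325,140,40,60,5),410,250)
put(z(T,367,237,36,40,5),620,250)
cv2.imwrite("pics/c.png",o)
for n in("rack","gun","flat_driver","electrode"):
  for c in("top","side"):
    for m in masks_of(c,n)[:3]:
        r=m["region"]; print(n,c,round(m["score"],2),px(m),r.sum(),cv2.minAreaRect(np.argwhere(r)[:,::-1].astype(np.float32)))
print("screw",tri({"top":(212.1,193),"side":(268.8,256.9)}),"drv",tri({"top":(388,256),"side":(342.9,173.3)}))
print(state()["eef_rot"].round(4), "gunx z88", onz("top",(212.1,193),92))
E
```

```text
rack top 0.66 [359.3 256.9] 1235 ((360.8743896484375, 257.8678894042969), (23.34297752380371, 73.84352111816406), 85.10090637207031)
rack side 0.95 [341.9 204.4] 1112 ((345.5, 197.5), (57.0, 29.0), 90.0)
rack side 0.34 [265.5 259.9] 86 ((266.0, 257.5), (9.0, 10.0), 90.0)
gun top 0.89 [212.4 195.7] 2137 ((214.0, 198.0), (32.0, 94.0), 90.0)
gun top 0.69 [212.1 192.8] 62 ((213.0, 192.0), (8.0, 8.0), 90.0)
gun side 0.7 [269.5 298. ] 2823 ((266.3296813964844, 293.4195861816406), (46.26805877685547, 86.53914642333984), 6.842772960662842)
gun side 0.24 [268.8 254.8] 150 ((268.5669860839844, 262.5115661621094), (7.74775505065918, 39.96210861206055), 9.7824068069458)
flat_driver top 0.55 [388.  254.9] 215 ((387.5, 255.0), (12.0, 19.0), 90.0)
flat_driver side 0.7 [344.1 158.9] 316 ((343.4962463378906, 160.57481384277344), (12.134841918945312, 29.263442993164062), 2.8624050617218018)
electrode top 0.68 [282.1 228.1] 260 ((283.4230651855469, 230.3845672607422), (7.21110200881958, 43.54396057128906), 56.30992889404297)
electrode top 0.64 [180.8 252.1] 250 ((180.10618591308594, 253.90708923339844), (39.698421478271484, 7.243551254272461), 48.8140754699707)
electrode top 0.55 [235.  197.6] 191 ((239.5, 194.5), (5.0, 39.0), 90.0)
electrode side 0.98 [340.1 336.9] 488 ((333.41156005859375, 340.8069152832031), (10.09414291381836, 77.32833862304688), 57.2647705078125)
electrode side 0.6 [311.7 245.7] 206 ((314.0529479980469, 247.811767578125), (35.35966491699219, 7.7010321617126465), 49.398704528808594)
electrode side 0.51 [271.7 256. ] 127 ((269.2115478515625, 261.44232177734375), (7.2562971115112305, 37.654300689697266), 11.309932708740234)
screw (array([561.8, 112.4,  91.5]), [np.float64(1.2003406607433453), np.float64(1.5325476391891217)]) drv (array([ 445.1, -260.3,   58.2]), [np.float64(0.36011776393873385), np.float64(0.3308571436737224)])
[-0.   1.   0.2  0. ] gunx z88 [564.3 112.5  92. ]
```

View pics/c.png

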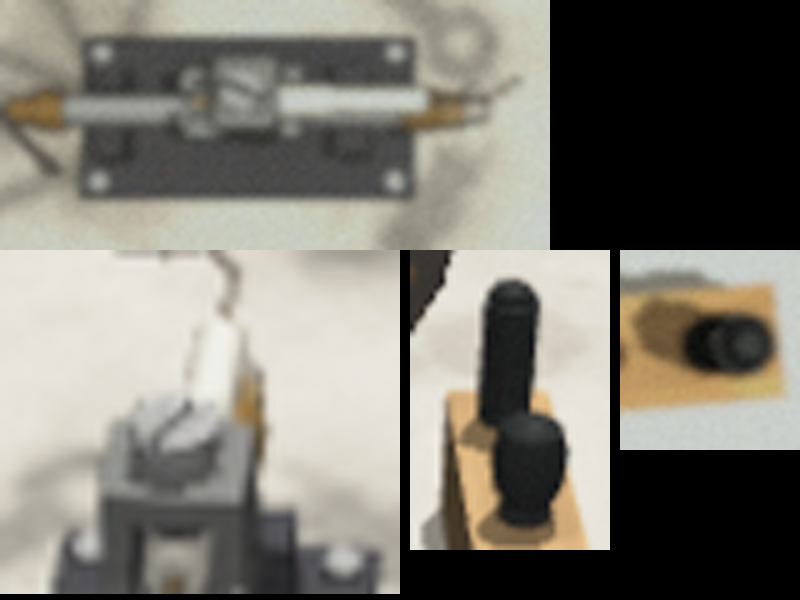

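The crop shows the white porcelain in the bracket, with its front end at about top (250,194.6). The slotted screw head is at top (214,193) and side (267,256), and the slot runs along world (+x,+y). The tall hexagonal driver stands in the far (−y) hole.

```bash
cat >> h.py <<'E'
from scipy.spatial.transform import Rotation as Rn
def tool():
    s=state(); q=s["eef_rot"]; return np.array(s["tcp_pos"]),Rn.from_quat([q[1],q[2],q[3],q[0]]).as_matrix()
def togo(X,yaw_y=None):
    p,R=tool(); d=R.T@(np.array(X)-p)
    s="shift mm %s"%d.round(1)
    if yaw_y is not None: # desired world direction angle(deg) of tool y, mod 180
        cur=np.degrees(np.arctan2(R[1,1],R[0,1])); a=-(yaw_y-cur); a=(a+90)%180-90; s+=" turn %.1f"%a
    return s
E
python3 - <<'E'
from h import *
np.set_printoptions(precision=2,suppress=True)
p,R=tool(); print(p,R)
B=np.array([(185.4,185.6),(244.2,185),(184.6,211.2),(243.8,211.2)])
w=np.array([onz("top",b,6)for b in B]); print("bolts",w)
v=(w[0]-w[1]+w[2]-w[3]); print("gun y dir deg",np.degrees(np.arctan2(v[1],v[0])))
print("pipe", [onz("top",(165+x/5,175+y/5),29) for x,y in((75,109),(175,106))])
print("bridge centre top z82",onz("top",(214,193.2),82),"bolt mean",w.mean(0))
print("screw tri",tri({"top":(214,193.0),"side":(267.1,255.9)}))
print("screw side z92",onz("side",(267.1,255.9),92))
print("porc front top z57",onz("top",(250,194.6),57),"line", [onz("top",(165+x/5,175+y/5),64) for x,y in((285,98),(425,98))])
print("slot top", [onz("top",(165+x/5,175+y/5),92) for x,y in((222,85),(265,108))])
print("slot side", [onz("side",(245+x/8,235+(y-250)/8),92) for x,y in((192,402),(168,428))])
# rack corners from top: right end
print("rack", [onz("top",q,62) for q in ((360.9-36.5,257.9+3),(360.9+36.5,257.9-3.2))])
# driver: cap centre z~130 top & side
print("cap top",onz("top",(367+745/5-620/5,237+(340-250)/5),128),"tri",tri({"top":(392,255),"side":(325+(513-410)/5,140+(290-250)/5)}))
print("cap side z128",onz("side",(345.6,148),128))
E
```

```text
[ 172.   -496.    231.29] [[ 0.94  0.33 -0.  ]
 [ 0.33 -0.94  0.  ]
 [ 0.   -0.   -1.  ]]
bolts [[592.11 185.33   6.  ]
 [597.56  53.1    6.  ]
 [534.06 184.04   6.  ]
 [537.99  51.75   6.  ]]
gun y dir deg 92.03102784756875
pipe [array([563.09, 191.23,  29.  ]), array([565.75, 147.53,  29.  ])]
bridge centre top z82 [565.46 109.93  82.  ] bolt mean [565.43 118.56   6.  ]
screw tri (array([563.69, 108.75,  90.3 ]), [np.float64(0.45573954239894066), np.float64(0.5797139904072706)])
screw side z92 [562.34 111.05  92.  ]
porc front top z57 [568.49  36.3   57.  ] line [array([565.65,  95.3 ,  64.  ]), array([567.46,  35.9 ,  64.  ])]
slot top [array([566.19, 118.15,  92.  ]), array([557.14, 100.03,  92.  ])]
slot side [array([560.06, 105.71,  92.  ]), array([563.55, 114.76,  92.  ])]
rack [array([ 431.76, -125.17,   62.  ]), array([ 449.03, -279.32,   62.  ])]
cap top [ 446.45 -250.97  128.  ] tri (array([ 444.46, -251.42,  125.89]), [np.float64(1.0417457737811209), np.float64(0.9293874147713712)])
cap side z128 [ 442.5  -246.46  128.  ]
```

```bash
python3 -c "
from h import *
print(togo([566.5,48,160],2))"
```

```text
shift mm [ 550.9 -384.7   71.3] turn -72.9
```

```bash
python3 -m pendant '{"deltas":[0.551,-0.385,0,-73,0.551,-0.385,0,-73,0.551,-0.385,0,-73,0.551,-0.385,0,-73,0.551,-0.385,0,-73,0.551,-0.385,0,-73,0.551,-0.385,0,-73,0.551,-0.385,0,-73,0.551,-0.385,0,-73,0.551,-0.385,0,-73,0.551,-0.385,0,-73,0.551,-0.385,0,-73]}' 0.45 40; python3 -c "
from h import *
print(togo([566.5,48,100],2),state()['qpos'])"
```

```text
time_s: 3.0
tcp_pos: [466.3, -89.2, 231.6]
eef_rot: [0.0, 0.693, 0.721, 0.0]
wrist_force: [1.4, -1.3, -0.7]
finger_gap: 38.6
grip_force: 0.0
shift mm [133.1 105.4 131.6] turn 0.3 [-3.42992012e-01  1.94791583e-01 -2.80193703e-01  1.09513570e+00
 -9.00612690e-05  1.18844072e+00]
```

```bash
python3 -m pendant '{"deltas":[0.133,0.1055,0.03,0.3,0.133,0.1055,0.03,0.3,0.133,0.1055,0.03,0.3,0.133,0.1055,0.13,0.3,0.133,0.1055,0.13,0.3,0.133,0.1055,0.13,0.3,0.133,0.1055,0.13,0.3,0.133,0.1055,0.13,0.3,0.133,0.1055,0.13,0.3,0.133,0.1055,0.13,0.3]}'; python3 - <<'E'
from h import *
print(togo([566.5,48,43],2),state()['qpos'].round(2))
p,R=tool()
for c in("top","side"):
    cv2.imwrite(f"pics/{c}1.png",get_image(c)[:,:,::-1]); print(c,"tcp proj",proj(c,p))
s=cv2.imread("pics/side1.png");t=cv2.imread("pics/top1.png")
cv2.imwrite("pics/d.png",np.hstack([cv2.resize(s[180:300,230:330],(400,480),interpolation=3),cv2.resize(t[165:245,200:265],(390,480),interpolation=3)]))
E
```

```text
time_s: 3.83
tcp_pos: [567.1, 44.9, 103.5]
eef_rot: [0.001, 0.696, 0.718, 0.001]
wrist_force: [0.1, -1.0, 0.8]
finger_gap: 38.0
grip_force: 0.0
shift mm [ 3.1 -0.7 60.5] turn -0.2 [-0.05  0.47 -0.24  0.86 -0.    1.49]
top tcp proj [244.58134856 191.78943538]
side tcp proj [270.19663347 227.05079717]
```

View pics/d.png

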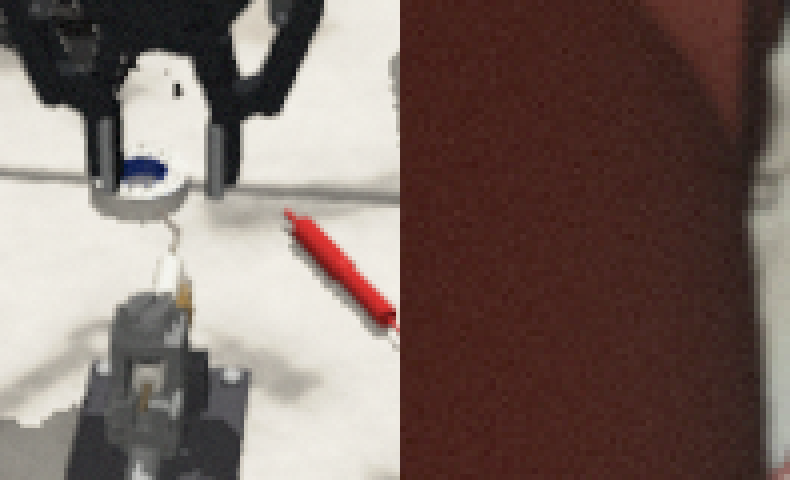

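The fingers straddle the porcelain line in the side view: tips at crop x 105 and 215, rod at 168. Next I descend and pinch.

```bash
python3 -m pendant '{"deltas":[0,0,0.04,0,0,0,0.058,0,0,0,0.058,0,0,0,0.058,0]}'; python3 -m pendant '{"deltas":[0,0,0,0,0,0,0,0,0,0,0,0,0,0,0,0,0,0,0,0]}' 0 25; python3 -c "
from h import *
s=state();print(s['wrist_force'],s['moment'],s['qpos'].round(2))"
```

```text
time_s: 4.27
tcp_pos: [565.7, 45.3, 43.9]
eef_rot: [-0.0, 0.696, 0.718, -0.0]
wrist_force: [-0.2, -0.3, 0.8]
finger_gap: 38.4
grip_force: 0.0
time_s: 4.68
tcp_pos: [567.4, 45.5, 45.1]
eef_rot: [0.001, 0.696, 0.718, 0.001]
wrist_force: [-0.2, -0.7, 7.6]
finger_gap: 12.7
grip_force: 30.0
[-0.1838098  -0.66404184  7.60710522] [-0.02579316  0.12610308 -0.00213487] [-0.05  0.54 -0.3   0.73 -0.    1.49]
```

```bash
python3 -m pendant '{"deltas":[0,0,-0.001,0,0.002,0,-0.001,0,0.004,0,-0.001,0,0.006,0,-0.001,0,0.008,0,-0.001,0,0.008,0,-0.001,0]}'
```

```text
time_s: 5.18
tcp_pos: [566.6, 53.5, 45.2]
eef_rot: [0.001, 0.696, 0.718, 0.0]
wrist_force: [0.1, -1.9, 6.4]
finger_gap: 13.0
grip_force: 29.8
```

```bash
python3 -m pendant '{"deltas":[0.001,0,0,0,0.002,0,0,0,0.002,0,0,0]}'
```

```text
time_s: 5.43
tcp_pos: [566.6, 55.3, 45.3]
eef_rot: [0.001, 0.696, 0.718, 0.0]
wrist_force: [-0.4, -2.9, 6.9]
finger_gap: 13.4
grip_force: 29.8
```

```bash
python3 -m pendant '{"deltas":[0.001,0,0,0,0.002,0,0,0,0.002,0,0,0]}'; python3 -m pendant '{"deltas":[0.001,0,0,0,0.001,0,0,0]}';python3 -m pendant '{"deltas":[0.001,0,0,0,0.001,0,0,0]}'
```

```text
time_s: 5.68
tcp_pos: [566.5, 57.3, 45.3]
eef_rot: [0.001, 0.696, 0.718, 0.0]
wrist_force: [1.0, -3.1, 6.4]
finger_gap: 13.1
grip_force: 29.9
time_s: 5.85
tcp_pos: [566.5, 58.2, 45.3]
eef_rot: [0.001, 0.696, 0.718, 0.0]
wrist_force: [-0.2, -3.8, 6.5]
finger_gap: 12.9
grip_force: 29.9
time_s: 6.02
tcp_pos: [566.5, 59.2, 45.3]
eef_rot: [0.001, 0.696, 0.718, 0.0]
wrist_force: [-0.1, -2.7, 6.9]
finger_gap: 12.4
grip_force: 29.9
```

```bash
python3 -m pendant '{"deltas":[0.001,0,0,0,0.001,0,0,0]}';python3 -m pendant '{"deltas":[0.001,0,0,0,0.001,0,0,0]}';python3 -m pendant '{"deltas":[0.001,0,0,0,0.001,0,0,0]}'
```

```text
time_s: 6.18
tcp_pos: [566.4, 60.2, 45.3]
eef_rot: [0.001, 0.696, 0.718, 0.0]
wrist_force: [1.0, -3.7, 7.1]
finger_gap: 13.1
grip_force: 29.9
time_s: 6.35
tcp_pos: [566.4, 60.4, 45.2]
eef_rot: [0.002, 0.696, 0.718, -0.0]
wrist_force: [-0.7, -7.6, 7.4]
finger_gap: 12.7
grip_force: 29.9
time_s: 6.52
tcp_pos: [566.4, 60.4, 45.3]
eef_rot: [0.002, 0.696, 0.718, -0.001]
wrist_force: [-0.1, -12.3, 7.4]
finger_gap: 12.8
grip_force: 29.9
```

```bash
python3 -m pendant '{"deltas":[-0.0012,0,0,0,-0.0012,0,0,0]}'; python3 -m pendant '{"deltas":[0,0,0,0,0,0,0,0,0,0,0,0,0,0,-0.04,0,0,0,-0.08,0,0,0,-0.12,0,0,0,-0.15,0,0,0,-0.15,0]}' 0.45; python3 - <<'E'
from h import *
print(state()["qpos"].round(2))
s=get_image("side");cv2.imwrite("pics/s2.png",s[:,:,::-1])
for c in("side","top"):
    print([(px(r).round(1),round(r["score"],2)) for r in mark_of(c,"porcelain_front")[:4]])
p,R=tool(); print(p,np.degrees(np.arctan2(R[1,1],R[0,1])))
for n,X in dict(front=(568,50,57),drv=(444.5,-251.5,81)).items(): print(n,togo(X),proj("side",X))
E
```

```text
time_s: 6.68
tcp_pos: [566.4, 60.4, 45.2]
eef_rot: [0.001, 0.696, 0.718, -0.0]
wrist_force: [0.6, -6.4, 5.6]
finger_gap: 12.8
grip_force: 29.9
time_s: 7.35
tcp_pos: [568.6, 61.8, 200.7]
eef_rot: [0.003, 0.696, 0.718, 0.003]
wrist_force: [0.8, -0.5, -0.6]
finger_gap: 38.7
grip_force: 0.0
[-0.02  0.39 -0.09  1.08  0.    1.52]
[(array([318. , 255.9]), 0.63), (array([270. , 253.3]), 0.54), (array([270. , 265.6]), 0.48)]
[(array([272.1, 235.8]), 0.79)]
[565.16292116  61.68738228 194.04300808] 1.8410989200973888
front shift mm [-11.8   2.5 137. ] [269.82734243 250.36135962]
drv shift mm [-309.2 -130.6  113. ] [343.38196551 166.11013733]
```

The electrode is on its stop: it halted at y 60.4 and the force rose to 12 N. Before gripping the driver I check its hex faces.

```bash
python3 - <<'E'
from h import *
S=np.load("S.npy");T=np.load("T.npy")
a=np.clip((S[142:180,330:358].mean(2)-15)*4,0,255).astype(np.uint8);b=np.clip((T[244:268,376:400].mean(2)-5)*5,0,255).astype(np.uint8)
cv2.imwrite("pics/e.png",np.hstack([cv2.resize(a,(392,532),interpolation=3),cv2.resize(b,(400,532),interpolation=3)]))
print(S[150:166:3,334:356].mean(2).astype(int))
E
```

```text
[[226 225 224 222 223 185 101  43  31  29  34  34  33  30  32  37  81 195
  220 220 219 218]
 [214 213 211 211 208 133  46  28  31  27  28  30  30  31  32  31  97 187
  208 208 211 213]
 [203 205 205 205 205 120  26  27  24  32  30  31  30  30  31  32 140 197
  209 207 205 207]
 [204 204 205 205 191 107  30  25  28  27  31  31  30  31  31  30 175 203
  204 203 202 202]
 [203 203 204 206 175  93  28  29  27  28  29  27  27  29  28  61 181 209
  208 206 204 206]
 [218 217 215 213 153  71  27  26  27  26  31  30  29  32  31  80 189 213
  215 216 218 220]]
```

View pics/e.png

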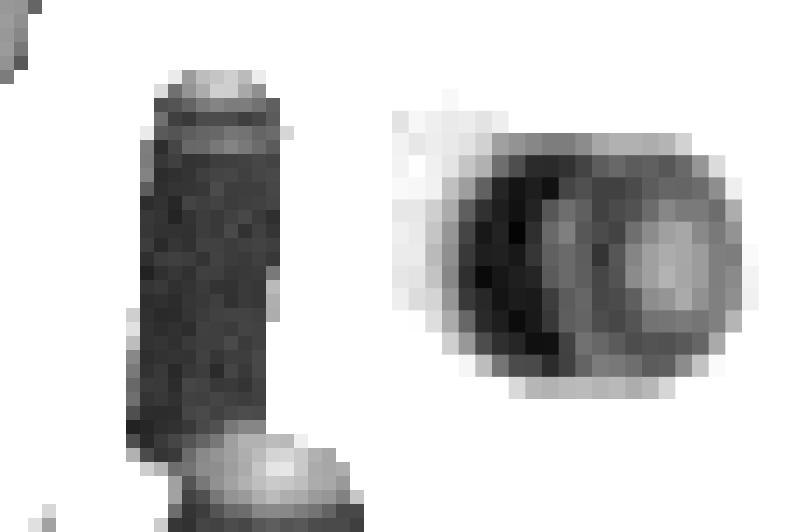

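The side crop shows a darker left strip with an edge at about a third of the handle's width. That puts the face normals at about 42° mod 60, so I grip with tool y at about 102°.

```bash
python3 -c "
from h import *
print(togo([445,-250,165],102))"
```

```text
shift mm [-307.7 -130.1   29. ] turn 79.8
```

```bash
python3 -m pendant '{"deltas":[-0.308,-0.13,0,-100,-0.308,-0.13,0,-100,-0.308,-0.13,0,-100,-0.308,-0.13,0,-100,-0.308,-0.13,0,-100,-0.308,-0.13,0,-100,-0.308,-0.13,0,-100,-0.308,-0.13,0,-100,-0.308,-0.13,0.02,-100,-0.308,-0.13,0.029,-100,-0.308,-0.13,0.029,-100,-0.308,-0.13,0.029,-100]}' 0.6; python3 -m pendant '{"deltas":[0,0,0,-15,0,0,0,-15,0,0,0,-15]}'; python3 -c "
from h import *
print(togo([445,-250,80],102),state()['qpos'].round(2))
p,R=tool();
cv2.imwrite('pics/f.png',cv2.resize(get_image('side')[90:230,290:400,::-1],(440,560),interpolation=3))"
```

```text
time_s: 8.5
tcp_pos: [443.4, -250.1, 162.8]
eef_rot: [-0.002, 0.071, 0.997, 0.001]
wrist_force: [0.5, 1.4, -0.1]
finger_gap: 51.4
grip_force: 0.0
time_s: 8.75
tcp_pos: [444.3, -249.7, 163.6]
eef_rot: [-0.001, -0.06, 0.998, 0.001]
wrist_force: [0.8, 0.5, 0.9]
finger_gap: 51.0
grip_force: 0.0
shift mm [-0.8 -0.5 83.6] turn -5.1 [-0.66  0.31 -0.31  0.95  0.   -0.78]
```

View pics/f.png

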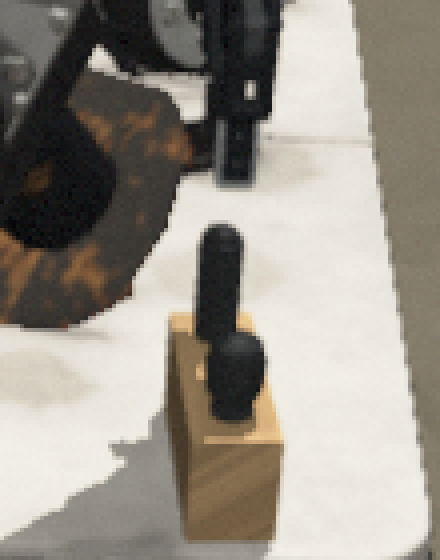

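```bash
python3 - <<'E'
from h import *
p,R=tool(); print(p,[proj("side",p+np.array([0,dy,dz])).round(1) for dy in(0,30) for dz in(0,20)])
g=get_image("side").astype(int).mean(2)
print(g[115:136:4,335:362].astype(int)); print(g[148:160:4,335:362].astype(int))
for z in(125,100,80): print(z,[proj("side",(445,-250,z)).round(1),proj("top",(445,-250,z)).round(1)])
E
```

```text
[ 444.46569959 -249.82819463  163.88949677] [array([345.8, 132.1]), array([346.4, 123.4]), array([345.6, 137.5]), array([346.3, 128.6])]
[[204 205 206 205 208 187 104  20  24  25  23  21  26  29  33  33  32  38
   36  37  20  23  91 211 231 231 230]
 [163 205 201 192 188 133  61  26  22  40  47  28  20  23  24  18  22  17
   24  57  78  88 183 225 230 231 230]
 [ 67  55  34  25  24  27  26  21  38  92  89  48  25  23  49  37  27  23
   90 142 190 191 188 202 212 210 212]
 [ 71  73  62  41  27  27  24  27  59  97  83  46  29  27  17  29  26  41
   90 117 167 185 190 192 195 197 199]
 [ 45  38  35  31  27  26  35  33  83 100  67  34  24  39  41  34  21  55
  103 162 182 185 190 196 200 203 205]
 [177 211 209 206 202 199 200 201 153 113  92  82  78  79  80  78  78  96
  141 191 204 203 205 206 203 206 205]]
[[231 231 230 231 230 158  62  39  40  42  64  68  59  54  99 192 225 229
  229 229 228 227 226 226 230 228 229]
 [227 227 223 221 142  50  31  27  34  38  48  49  46  42  36  80 195 219
  220 221 224 228 229 229 229 229 227]
 [215 215 213 214 127  32  25  26  30  34  31  33  32  29  31 147 206 215
  215 214 216 216 217 218 219 221 223]]
125 [array([344.4, 148.5]), array([391.1, 255.8])]
100 [array([343.7, 158.8]), array([388. , 255.9])]
80 [array([343.1, 166.8]), array([385.6, 256.1])]
```

```bash
python3 -m pendant '{"deltas":[-0.001,-0.0005,0.03,-5,-0.001,-0.0005,0.06,-5,-0.001,-0.0005,0.084,-5,-0.001,-0.0005,0.084,-5,-0.001,-0.0005,0.084,-5]}'; python3 -m pendant '{"deltas":[0,0,0,0,0,0,0,0,0,0,0,0,0,0,0,0,0,0,0,0,0,0,0,0]}' 0.1 40; python3 -c "
from h import *
s=state();p,R=tool();print(p,s['moment'],s['qpos'].round(2),np.degrees(np.arctan2(R[1,1],R[0,1])))"
```

```text
time_s: 9.27
tcp_pos: [445.4, -250.1, 80.5]
eef_rot: [-0.001, -0.1, 0.995, 0.001]
wrist_force: [-0.1, -0.1, 0.1]
finger_gap: 51.4
grip_force: 0.0
time_s: 9.77
tcp_pos: [447.3, -251.6, 82.9]
eef_rot: [0.001, -0.101, 0.995, -0.001]
wrist_force: [-0.2, 0.3, 7.6]
finger_gap: 25.1
grip_force: 39.3
[ 447.34277159 -251.61817662   82.90043422] [0.21329052 0.09604105 0.06178436] [-0.65  0.4  -0.42  0.75  0.   -0.86] 101.56075885315698
```

```bash
python3 -c "
from h import *
for i in range(4):
    get_image('top');s=state();print(s['finger_gap'],s['moment'],s['wrist_force'],s['tcp_pos'])"
```

```text
24.826173188812774 [0.23803966 0.16485178 0.01511915] [-1.64852056  0.0482653   6.85286793] [ 447.35537427 -251.65531245   82.90892615]
24.879727096926285 [0.19834576 0.18170319 0.04308974] [-0.63807902 -0.59493037  6.93229167] [ 447.33857351 -251.60871673   82.90390821]
25.236035782916893 [0.19027828 0.16536187 0.01440371] [-0.61347358 -0.14906267  6.99739646] [ 447.36331114 -251.6161412    82.92081485]
25.089155922093568 [0.20125238 0.12686671 0.06020464] [0.46148051 0.41230108 6.71804266] [ 447.32738985 -251.617517     82.91321991]
```

```bash
python3 -m pendant '{"deltas":[0,0,0.001,0,0,0,0.001,-5,0,0,0.001,-10,0,0,0.001,-10]}' 0.42; python3 -m pendant '{"deltas":[0,0,0,0,0,0,0,0,0,0,0,0,0,0,0,0,0,0,0,0,0,0,0,0]}' 0.1 40; python3 -c "
from h import *
for i in range(4):
    get_image('top');s=state();print(s['finger_gap'],s['moment'],s['wrist_force'],s['tcp_pos'])"
```

```text
time_s: 10.3
tcp_pos: [446.6, -251.1, 80.8]
eef_rot: [0.0, -0.189, 0.982, -0.0]
wrist_force: [0.8, -0.2, -0.3]
finger_gap: 35.7
grip_force: 0.0
time_s: 10.8
tcp_pos: [446.5, -251.1, 80.7]
eef_rot: [0.0, -0.186, 0.982, -0.0]
wrist_force: [-1.1, 1.3, 6.2]
finger_gap: 23.4
grip_force: 39.2
23.541014056986036 [ 0.21369722  0.23730659 -0.03455236] [-0.46938752 -0.01278243  5.39391342] [ 446.54881077 -251.06693943   80.71402118]
23.50601761449686 [ 0.25210245  0.16815369 -0.03346584] [-0.64551103  0.82984986  5.23152129] [ 446.57054638 -251.05980384   80.73841784]
23.538954359664668 [ 0.14999459  0.2301963  -0.0155127 ] [-0.58864103  1.27647829  4.23321484] [ 446.5152376  -251.05189613   80.70456602]
23.504322670365898 [ 0.20866491  0.20661161 -0.00707877] [-1.04371515  0.50918917  5.54106944] [ 446.53392736 -251.03691974   80.72288144]
```

```bash
python3 -m pendant '{"deltas":[0,0,-0.01,0,0,0,-0.025,0,0,0,-0.045,0,0,0,-0.075,0,0,0,-0.11,0,0,0,-0.14,0,0,0,-0.14,0,0,0,-0.14,0]}'; python3 - <<'E'
from h import *
p,R=tool(); print(p,np.degrees(np.arctan2(R[1,1],R[0,1])),state()['qpos'].round(2))
I=np.mean([get_image("side").astype(float) for _ in range(3)],0)
tip=p-[0,0,74.7]; q=proj("side",tip); print(q, proj("side",p))
x,y=q.astype(int)
a=I[y-35:y+15,x-25:x+25,::-1]
cv2.imwrite("pics/g.png",cv2.resize(np.clip(a,0,255).astype(np.uint8),(600,600),interpolation=cv2.INTER_CUBIC))
E
```

```text
time_s: 11.67
tcp_pos: [447.2, -251.5, 222.2]
eef_rot: [0.001, -0.187, 0.982, -0.001]
wrist_force: [0.5, 0.7, -1.4]
finger_gap: 23.2
grip_force: 39.7
[ 447.18480302 -251.54724916  222.24256241] 111.53340888836289 [-0.65  0.27 -0.21  1.09  0.   -1.03]
[344.05868842 138.75148066] [346.31791306 105.72658612]
```

View pics/g.png

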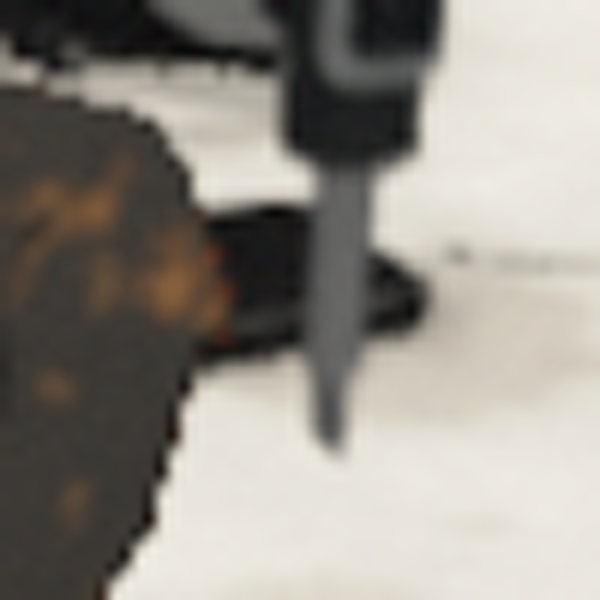

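The blade is seen nearly edge-on, with its tip at crop (330,450) and its nearer end on the right. So the blade lies along tool y (111°). Next I refine the screw's position and slot angle from the saved averaged pictures.

```bash
python3 - <<'E'
from h import *
np.set_printoptions(linewidth=200,precision=2,suppress=True)
T=np.load("T.npy").mean(2);S=np.load("S.npy").mean(2)
print("top rows186-201 cols 205-224");print(T[185:203,204:225].astype(int))
print("pipe cols 182-198");pr=T[188:206,182:198].mean(1);print(pr.astype(int))
print("side rows 249-264 cols 257-280");print(S[247:266,256:281].astype(int))
for n,X in dict(head_top=(565,109.5,92),bridge=(565,109.5,82)).items():
    print(n,proj("top",X),proj("side",X))
a=np.arange(0,2*np.pi,np.pi/4)
print("head circle side",[proj("side",(565+9*np.cos(t),109.5+9*np.sin(t),92)).round(1).tolist() for t in a])
E
```

```text
top rows186-201 cols 205-224
[[ 47  43  45  45  45  48  48  47  48  48  47  49  47  50  49  48  47  45  45  45  44]
 [ 45  41  43  46  52  58  58  59  61  60  58  60  60  63  59  56  49  44  44  44  45]
 [ 44  41  40  47  60  69  73  70  71  75  73  72  75  74  73  68  57  47  49  50  51]
 [ 55  51  42  52  66  77  80  81  80  84  79  81  82  79  81  73  60  56  61  62  62]
 [ 69  59  51  54  68  76  85  91  94  94  93  90  85  81  82  73  60  60  68  78  73]
 [ 70  59  49  54  65  70  79  87  96 101 102  98  93  86  82  73  63  61  70  75  74]
 [ 59  52  47  48  55  64  69  75  80  91  96 102  96  87  80  75  65  65  71  73  73]
 [ 61  56  48  49  57  71  76  75  69  74  80  91  94  86  78  74  79  88  96  96  98]
 [ 60  58  51  52  62  84  93  89  84  76  74  78  77  75  70  72  88 106 115 117 120]
 [ 66  61  56  50  65  83  98 102  99  91  87  79  70  65  69  75  90 111 122 124 123]
 [ 71  65  54  56  64  79  91  96 100 100  94  86  73  70  73  79  91 110 124 126 125]
 [ 74  65  56  57  68  76  79  86  89  94  90  83  74  75  73  77  89 106 118 120 121]
 [ 66  64  56  61  69  76  
[... 2084 characters left out ...]
  97 101  98  95  86  83 128 146 146 142  91 118 197 214 210]
 [171 145 145 148 132  93  79  86  88  91  94  93  90  89  84  92 119 143 148 134  85 151 205 211 205]
 [189 149 144 147 128  92  79  87  84  85  87  88  85  85  90 120 133 145 149 121  73 174 214 216 211]
 [203 161 144 145 147 127 116 105  89  83  84  82 110 118 124 141 147 149 149 110  66 181 216 217 216]
 [206 149 120 124 126 129 131 115 102  99 101 102 130 142 142 143 145 147 147  97  58 151 204 212 210]]
head_top [213.57 192.69] [265.63 255.2 ]
bridge [214.2  193.42] [265.8  260.07]
head circle side [[260.2, 254.8], [261.1, 257.3], [264.7, 258.6], [268.9, 257.9], [271.1, 255.6], [270.1, 253.1], [266.5, 251.9], [262.4, 252.5]]
```

```bash
python3 -c "
from h import *
print(togo([565.5,109.7,176],248.5))"
```

```text
shift mm [-243.8  290.8   43.5] turn 43.1
```

```bash
python3 -m pendant '{"deltas":[-0.2438,0.2908,0,-137,-0.2438,0.2908,0,-137,-0.2438,0.2908,0,-137,-0.2438,0.2908,0,-137,-0.2438,0.2908,0,-137,-0.2438,0.2908,0,-137,-0.2438,0.2908,0,-137,-0.2438,0.2908,0,-137,-0.2438,0.2908,0,-137,-0.2438,0.2908,0,-137,-0.2438,0.2908,0,-137,-0.2438,0.2908,0,-137]}'; python3 -c "
from h import *
print(togo([565.5,109.7,176],248.5),state()['qpos'].round(2))"
```

```text
time_s: 12.82
tcp_pos: [565.2, 110.3, 218.4]
eef_rot: [0.001, 0.809, -0.588, -0.001]
wrist_force: [-0.3, -0.1, -0.0]
finger_gap: 23.2
grip_force: 39.7
shift mm [ 0.8 -0.3 42.4] turn -50.5 [ 0.07  0.4  -0.03  1.14 -0.   -1.82]
```

```bash
python3 -m pendant '{"deltas":[0,0,0,-51,0,0,0.01,-51,0,0,0.02,-51,0,0,0.03,-51,0,0,0.04,-51,0,0,0.04,-51,0,0,0.04,-51,0,0,0.04,-51,0,0,0.04,-51,0,0,0.04,-51]}'; python3 - <<'E'
from h import *
p,R=tool(); print(p,np.degrees(np.arctan2(R[1,1],R[0,1])),R[:,2],state()['qpos'].round(2),togo([565.5,109.7,168],248.5))
I=np.mean([get_image("side").astype(float) for _ in range(3)],0)
print(proj("side",p-[0,0,74.7]),proj("side",p-[0,0,20]))
a=I[205:280,235:310,::-1]
cv2.imwrite("pics/i.png",cv2.resize(np.clip(a,0,255).astype(np.uint8),(600,600),interpolation=cv2.INTER_CUBIC))
E
```

```text
time_s: 13.65
tcp_pos: [565.7, 109.1, 179.7]
eef_rot: [0.0, 0.982, -0.188, -0.001]
wrist_force: [0.3, 0.3, -0.9]
finger_gap: 23.7
grip_force: 39.7
[565.7010012  109.12482636 179.69214905] -111.70497405121849 [-1.16598251e-03 -7.72603818e-05 -9.99999317e-01] [ 0.06  0.42 -0.1   1.05 -0.   -2.7 ] shift mm [-0.4 -0.5 11.7] turn -0.2
[265.01487294 248.58589733] [264.0150186  220.09062905]
```

View pics/i.png

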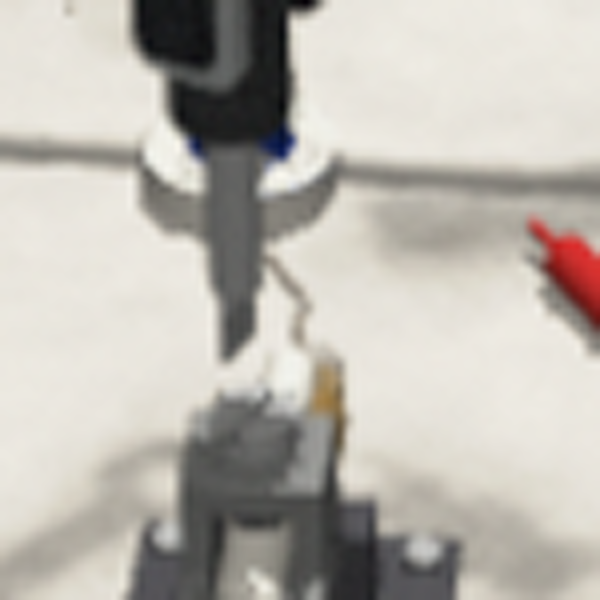

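The tip edge is at about side (264.2,247.3) and the screw head at (266.6,256.1). Compared with the rack view, the driver sits about 2.7 mm off along tool x, so I shift it onto the screw and descend lightly.

```bash
python3 -m pendant '{"deltas":[-0.003,-0.001,0,0,-0.0053,-0.001,0.004,0,-0.0053,-0.001,0.008,0,-0.0053,-0.001,0.009,0,-0.0053,-0.001,0.009,0]}'; python3 - <<'E'
from h import *
np.set_printoptions(linewidth=200)
p,R=tool(); print(p)
I=np.mean([get_image("side").astype(float) for _ in range(3)],0).mean(2)
print(I[240:262,256:280].astype(int))
E
```

```text
time_s: 14.22
tcp_pos: [561.1, 112.1, 170.8]
eef_rot: [0.0, 0.982, -0.186, -0.0]
wrist_force: [0.8, -0.4, -1.3]
finger_gap: 23.4
grip_force: 39.7
[561.10338405 112.0741486  170.75105461]
[[231 232 232 231 230 231 231 171 104  96  99 100  98  86 102 152 194 220 223 223 223 222 224 223]
 [228 230 230 229 230 231 230 175 106  96  98 100  98  87 141 141 153 210 223 222 222 225 225 225]
 [226 228 229 230 229 231 232 174 106  97  98 100  96  85 172 191 164 188 219 224 224 223 224 224]
 [227 228 228 229 229 229 231 173 105  96  98  98  96  86 164 203 174 164 215 227 226 226 226 224]
 [228 228 228 229 229 230 229 175 108  95  97  99  95  90 160 185 166 195 222 228 228 228 228 227]
 [228 227 228 229 229 230 229 176 109  95  97 100  96  88 156 175 167 216 229 228 228 229 228 227]
 [228 228 229 229 230 229 228 179 110  95 100  99  96  97 177 162 154 216 229 228 229 227 228 226]
 [229 229 229 229 228 228 228 208 151 107  99  98  93 131 209 188 158 207 220 217 225 228 226 228]
 [229 228 227 228 226 227 228 229 189 122  99  93  84 153 223 221 195 197 202 197 208 224 228 228]
 [226 226 226 226 225 
[... 565 characters left out ...]
9 230]
 [222 222 221 212 209 174 128 113 111 102  90  94 102 147 163 156 187 159 130 121 111 120 211 228]
 [221 221 207 179 169 142 116 111 107 101  95 101 108 110 112 114 143 140 136 131 115 110 192 225]
 [220 218 191 159 149 123 108 107 102  99  99 109 110 114 115 108 127 144 148 147 123  90 163 219]
 [215 214 184 158 150 119 105  99  96 101 109 115 113 113 107  90 113 144 150 151 120  84 180 221]
 [198 197 164 147 145 114  93  88  83 104 109 112 109 104  90  80 104 139 151 150 109  84 199 223]
 [170 162 150 134 117  90  81  83  85  99 104 103  98  96  91  81 125 147 150 148  95  90 198 220]
 [160 142 127 100  79  83  86  91  99  96 101 103 101  97  90  84 121 147 150 145  93 119 202 217]]
```

```bash
python3 -m pendant '{"deltas":[0.0002,-0.0009,0.001,0,0.0002,-0.0009,0.002,0,0.0002,-0.0009,0.003,0,0.0002,-0.0009,0.0035,0]}'; python3 -m pendant '{"deltas":[0,0,0.0005,0,0,0,0.001,0,0,0,0.001,0]}'
```

```text
time_s: 14.7
tcp_pos: [562.0, 112.8, 167.6]
eef_rot: [0.0, 0.982, -0.186, -0.0]
wrist_force: [-0.6, -0.4, -1.5]
finger_gap: 23.4
grip_force: 39.7
time_s: 14.95
tcp_pos: [562.0, 112.8, 166.7]
eef_rot: [-0.0, 0.982, -0.186, -0.0]
wrist_force: [-0.1, -0.2, -1.5]
finger_gap: 23.7
grip_force: 39.7
```

```bash
python3 -m pendant '{"deltas":[0,0,0.0005,0,0,0,0.001,0,0,0,0.001,0]}'; python3 -m pendant '{"deltas":[0,0,0.0005,0,0,0,0.0005,0,0,0,0.0005,0]}'
```

```text
time_s: 15.2
tcp_pos: [562.1, 112.8, 166.0]
eef_rot: [-0.0, 0.982, -0.186, 0.0]
wrist_force: [-0.8, 0.6, 2.2]
finger_gap: 23.3
grip_force: 40.0
time_s: 15.45
tcp_pos: [562.2, 112.8, 165.6]
eef_rot: [-0.0, 0.982, -0.186, 0.0]
wrist_force: [-0.2, -0.8, 3.8]
finger_gap: 23.4
grip_force: 40.3
```

```bash
python3 -m pendant '{"deltas":[0.0004,0,0,0,0.0008,0,0,0,0.0008,0,0,0]}'; python3 -m pendant '{"deltas":[0.0004,0,0,0,0.0008,0,0,0,0.0008,0,0,0]}'; python3 -m pendant '{"deltas":[0.0004,0,0,0,0.0008,0,0,0,0.0008,0,0,0]}'
```

```text
time_s: 15.7
tcp_pos: [562.8, 112.5, 165.0]
eef_rot: [0.0, 0.982, -0.186, -0.0]
wrist_force: [1.6, -0.8, -1.3]
finger_gap: 23.4
grip_force: 39.8
time_s: 15.95
tcp_pos: [563.3, 112.2, 164.9]
eef_rot: [0.0, 0.982, -0.186, -0.0]
wrist_force: [-0.5, -0.6, -1.3]
finger_gap: 23.6
grip_force: 39.7
time_s: 16.2
tcp_pos: [563.8, 112.0, 165.0]
eef_rot: [0.0, 0.982, -0.186, -0.001]
wrist_force: [-2.2, 0.6, -0.6]
finger_gap: 23.4
grip_force: 39.6
```

```bash
python3 -m pendant '{"deltas":[-0.0007,0,0,0,-0.0007,0,0.0006,0,-0.0007,0,0.0012,0,-0.0007,0,0.0012,0]}'; python3 -m pendant '{"deltas":[0,0,0.0006,0,0,0,0.0012,0,0,0,0.0012,0]}'
```

```text
time_s: 16.53
tcp_pos: [563.6, 112.3, 164.1]
eef_rot: [-0.0, 0.983, -0.186, -0.0]
wrist_force: [-0.6, 1.2, -0.4]
finger_gap: 23.6
grip_force: 39.7
time_s: 16.78
tcp_pos: [563.5, 112.2, 162.8]
eef_rot: [-0.0, 0.982, -0.186, -0.0]
wrist_force: [-2.0, 1.5, -0.6]
finger_gap: 23.8
grip_force: 39.7
```

```bash
python3 -m pendant '{"deltas":[-0.0003,0,0.0004,0,-0.0003,0,0.0008,0,-0.0003,0,0.0008,0]}'; python3 -c "
from h import *
p,R=tool();print(p,np.degrees(np.arctan2(R[1,1],R[0,1])),state()['moment'])"
```

```text
time_s: 17.03
tcp_pos: [563.5, 112.3, 162.4]
eef_rot: [-0.0, 0.982, -0.186, 0.0]
wrist_force: [-2.7, 0.2, 4.0]
finger_gap: 23.5
grip_force: 40.2
[563.51120901 112.27518773 162.41509387] -111.4725664482557 [0.1612498  0.53676304 0.02275302]
```

Seated: the TCP is at 162.4 with about 5 N of press. I turn clockwise in 30° steps, compensating the 2.7 mm axis offset and the thread's descent.

```bash
cat > s.py <<'E'
from h import *
p,R=tool();q=state(); y=np.degrees(np.arctan2(R[1,1],R[0,1])); m=[q['moment']];f=[q['wrist_force']]
for i in range(3): get_image('side'); q=state(); m.append(q['moment']);f.append(q['wrist_force'])
F=np.mean(f,0); print("yaw %.1f z %.2f M %s Ftool %s q6 %.2f"%(y,p[2],np.mean(m,0).round(3),(R.T@F).round(1),q['qpos'][5]))
E
python3 -m pendant '{"deltas":[0.00001,-0.00028,0.00003,6,0.00006,-0.00056,0.00006,12,0.00013,-0.00083,0.00009,18,0.00023,-0.0011,0.00012,24,0.00036,-0.00135,0.00015,30]}'; python3 s.py
```

```text
time_s: 17.45
tcp_pos: [564.5, 113.3, 162.3]
eef_rot: [-0.0, 0.9, -0.437, 0.0]
wrist_force: [-1.9, -1.0, 3.0]
finger_gap: 23.4
grip_force: 40.1
yaw -141.8 z 162.30 M [-0.1    0.369 -0.021] Ftool [-0.5  1.8 -2.9] q6 -2.17
```

```bash
python3 -m pendant '{"deltas":[0.00001,-0.00028,0.00003,6,0.00006,-0.00056,0.00006,12,0.00013,-0.00083,0.00009,18,0.00023,-0.0011,0.00012,24,0.00036,-0.00135,0.00015,30]}'; python3 s.py
```

```text
time_s: 18.02
tcp_pos: [566.0, 113.4, 162.2]
eef_rot: [0.0, 0.757, -0.653, 0.001]
wrist_force: [-0.6, -2.4, 2.8]
finger_gap: 23.9
grip_force: 40.3
yaw -171.6 z 162.16 M [-0.825  0.034  0.01 ] Ftool [ 2.8  0.9 -3.7] q6 -1.65
```

```bash
python3 -m pendant '{"deltas":[0.0002,-0.00028,0.00003,6,0.0005,-0.00056,0.00006,12,0.0006,-0.00083,0.00009,18,0.0007,-0.0011,0.00012,24,0.0008,-0.00135,0.00015,30]}'; python3 s.py
```

```text
time_s: 18.58
tcp_pos: [567.4, 112.6, 162.0]
eef_rot: [-0.0, -0.563, 0.826, -0.001]
wrist_force: [-0.2, -5.0, 5.3]
finger_gap: 23.4
grip_force: 40.7
yaw 158.6 z 162.02 M [-1.391  0.115  0.042] Ftool [ 4.5 -1.5 -5. ] q6 -1.13
```

```bash
python3 -m pendant '{"deltas":[0.0005,-0.0004,0.00001,6,0.0009,-0.0009,0.00002,12,0.001,-0.0012,0.00004,18,0.0011,-0.0014,0.00006,24,0.0012,-0.00165,0.00009,30]}'; python3 s.py
```

```text
time_s: 19.15
tcp_pos: [568.1, 110.8, 161.9]
eef_rot: [-0.0, -0.33, 0.944, -0.001]
wrist_force: [-0.6, -6.2, 6.8]
finger_gap: 23.5
grip_force: 41.1
yaw 128.6 z 161.93 M [-1.454  0.511  0.045] Ftool [ 4.5 -3.1 -6.4] q6 -0.61
```

```bash
python3 -m pendant '{"deltas":[0.0006,-0.0007,0,6,0.0008,-0.001,0,12,0.0009,-0.0013,0.00002,18,0.001,-0.0015,0.00004,24,0.0011,-0.0018,0.00006,30]}'; python3 s.py
```

```text
time_s: 19.72
tcp_pos: [568.0, 108.9, 161.8]
eef_rot: [-0.0, -0.075, 0.997, -0.001]
wrist_force: [-4.1, -4.2, 8.1]
finger_gap: 23.4
grip_force: 41.5
yaw 98.6 z 161.85 M [-1.215  0.942  0.081] Ftool [ 4.  -3.2 -7.8] q6 -0.09
```

```bash
sed -i 's/range(3)/range(9)/' s.py; python3 -m pendant '{"deltas":[0.0002,0.0007,-0.0006,0,0.0004,0.0014,-0.0006,0,0.0004,0.0014,-0.0006,0]}'; python3 s.py; python3 -m pendant '{"deltas":[0.00001,-0.00025,0.00001,5,0.00004,-0.00045,0.00004,10,0.00004,-0.00045,0.00004,10]}'; python3 s.py
```

```text
time_s: 20.12
tcp_pos: [567.5, 109.5, 162.0]
eef_rot: [-0.0, -0.077, 0.997, -0.002]
wrist_force: [-1.3, -6.3, 2.0]
finger_gap: 23.3
grip_force: 41.2
yaw 98.8 z 161.98 M [-2.062  0.35   0.094] Ftool [ 2.1 -6.8 -2.5] q6 -0.09
time_s: 20.82
tcp_pos: [567.2, 109.0, 161.9]
eef_rot: [-0.0, 0.013, 1.0, -0.001]
wrist_force: [-1.8, -6.9, 3.7]
finger_gap: 24.0
grip_force: 41.3
yaw 88.5 z 161.92 M [-2.052  0.588  0.098] Ftool [ 1.9 -7.1 -3.6] q6 0.09
```

```bash
python3 -m pendant '{"deltas":[0,0.0002,0,-3,0,0.0003,0,-6,0,0.0003,0,-6]}'; python3 s.py
```

```text
time_s: 21.52
tcp_pos: [567.2, 110.1, 161.9]
eef_rot: [-0.001, -0.043, 0.999, -0.001]
wrist_force: [-2.2, -4.8, 3.0]
finger_gap: 23.8
grip_force: 40.5
yaw 94.9 z 161.91 M [-1.389  0.777  0.035] Ftool [ 3.1 -4.8 -3.6] q6 -0.01
```

```bash
python3 -m pendant '{"deltas":[0.0003,-0.0004,0,0,0.0005,-0.0008,0,0,0.0005,-0.0008,0,0]}'; python3 s.py
```

```text
time_s: 22.22
tcp_pos: [567.1, 109.9, 161.9]
eef_rot: [-0.0, -0.04, 0.999, 0.0]
wrist_force: [-2.1, -3.2, 2.5]
finger_gap: 23.5
grip_force: 40.3
yaw 94.6 z 161.94 M [-0.87   0.623  0.037] Ftool [ 2.2 -2.9 -1.6] q6 -0.01
```

```bash
python3 -m pendant '{"deltas":[0.0003,-0.0003,0,-2,0.0003,-0.0003,0,-2]}'; python3 s.py;  python3 s.py
```

```text
time_s: 22.83
tcp_pos: [567.0, 109.9, 162.0]
eef_rot: [0.0, -0.058, 0.998, 0.0]
wrist_force: [-2.2, -1.7, 0.1]
finger_gap: 23.6
grip_force: 40.0
yaw 96.6 z 162.01 M [-0.24   0.417  0.001] Ftool [ 1.4 -0.9 -0.1] q6 -0.05
yaw 96.5 z 162.04 M [0.054 0.379 0.025] Ftool [1.  0.3 0.4] q6 -0.05
```

```bash
python3 -m pendant '{"deltas":[0,-0.0002,0.0003,4,0,-0.0004,0.0005,8,0.0001,-0.0006,0.0005,12,0.0001,-0.0007,0.0005,15,0.0001,-0.0008,0.0005,18]}'; python3 s.py
```

```text
time_s: 24.15
tcp_pos: [566.9, 108.9, 161.9]
eef_rot: [0.0, 0.101, 0.995, 0.0]
wrist_force: [-2.7, -0.5, 3.5]
finger_gap: 23.6
grip_force: 40.6
yaw 78.4 z 161.91 M [0.118 0.797 0.08 ] Ftool [ 2.7 -0.2 -4.6] q6 0.26
```

```bash
python3 -m pendant '{"deltas":[0.0002,-0.0002,0.00003,5,0.0002,-0.0005,0.00006,10,0.0003,-0.0007,0.00008,15]}'; python3 s.py
```

```text
time_s: 24.85
tcp_pos: [566.7, 108.3, 161.8]
eef_rot: [0.0, 0.23, 0.973, 0.0]
wrist_force: [-3.0, 0.6, 5.9]
finger_gap: 23.6
grip_force: 41.0
yaw 63.4 z 161.83 M [0.217 0.809 0.075] Ftool [ 3.  -0.5 -5.7] q6 0.52
```

```bash
cat > m.py <<'E'
from h import *
o=[]
for i in range(5):
    s=state();p,R=tool();F=R.T@s['wrist_force'];o.append((s['moment'][2]+(2.5*F[1]-1*F[0])*1e-3,np.degrees(np.arctan2(R[1,1],R[0,1]))))
    if i<4:get_image('top')
print(np.round(o,3).tolist(),F.round(1))
E
python3 -m pendant '{"deltas":[0.0002,-0.0003,0,5]}' >/dev/null; python3 m.py; python3 -m pendant '{"deltas":[0.0001,-0.0002,0,4]}'>/dev/null; python3 m.py
```

```text
[[0.127, 58.678], [0.1, 58.073], [0.094, 58.421], [0.057, 58.56], [0.096, 58.599]] [ 2.5 -1.5 -5. ]
[[0.118, 54.669], [0.093, 54.188], [0.083, 54.511], [0.039, 54.64], [0.095, 54.676]] [ 3.1 -1.1 -4.9]
```

Drag measured while moving is about 0.11–0.12 N m, against about 0.01 offset and 0.02 free. That is roughly 100° past the bite, near 18 N and inside the firm range, so I stop there, back off within the slot's slack and lift out.

```bash
python3 -m pendant '{"deltas":[0.0002,0,-0.0005,-4,0.0002,0,-0.002,-4,0.0002,0,-0.005,-4,0.0002,0,-0.01,-4,0.0002,0,-0.03,-4,0.0002,0,-0.06,-4,0.0002,0,-0.06,-4]}'; python3 - <<'E'
from h import *
p,R=tool();s=state();print(p,s['moment'],s['qpos'].round(2),np.degrees(np.arctan2(R[1,1],R[0,1])))
print(togo([446.5,-251.1,222],111.5))
E
```

```text
time_s: 26.45
tcp_pos: [568.5, 108.0, 226.9]
eef_rot: [0.004, 0.272, 0.962, 0.001]
wrist_force: [0.8, 0.2, 0.4]
finger_gap: 23.8
grip_force: 39.8
[568.45032417 108.04547614 226.93433119] [ 0.0109007  -0.08413718  0.01377645] [ 0.06  0.39 -0.02  1.15 -0.    0.61] 58.482788751488506
shift mm [ -83.8 -369.9    3.9] turn -53.0
```

```bash
python3 -m pendant '{"deltas":[-0.0838,-0.3699,0.004,-53,-0.0838,-0.3699,0.004,-53,-0.0838,-0.3699,0.004,-53,-0.0838,-0.3699,0.004,-53,-0.0838,-0.3699,0.004,-53,-0.0838,-0.3699,0.004,-53,-0.0838,-0.3699,0.004,-53,-0.0838,-0.3699,0.004,-53,-0.0838,-0.3699,0.004,-53,-0.0838,-0.3699,0.004,-53,-0.0838,-0.3699,0.004,-53,-0.0838,-0.3699,0.004,-53]}'; python3 -m pendant '{"deltas":[0,0,0,0,0,0,0,0]}'; python3 - <<'E'
from h import *
p,R=tool();print(p,np.degrees(np.arctan2(R[1,1],R[0,1])),togo([447.2,-251.5,222.2],111.5))
I=np.mean([get_image("side").astype(float) for _ in range(3)],0)
g=cv2.resize(cv2.imread("pics/g.png"),(50,50),interpolation=cv2.INTER_AREA)[:,:,::-1].astype(float).mean(2)
a=I[103:153,319:369].mean(2)
print(np.c_[g[15:40:3,22:34].astype(int),a[15:40:3,22:34].astype(int)])
# column/row profiles of tip
for n,q in(("g",g),("now",a)):
    w=np.clip(200-q[33:39,20:36],0,None); print(n,w.sum(),(w.sum(0)@np.arange(20,36))/w.sum(),w.sum(1).astype(int))
E
```

```text
time_s: 27.45
tcp_pos: [443.6, -253.3, 217.7]
eef_rot: [0.0, -0.185, 0.983, -0.0]
wrist_force: [0.2, 0.6, -1.1]
finger_gap: 23.5
grip_force: 40.0
time_s: 27.62
tcp_pos: [444.5, -250.5, 217.6]
eef_rot: [0.0, -0.187, 0.982, 0.0]
wrist_force: [-0.5, 0.5, -1.3]
finger_gap: 23.5
grip_force: 39.9
[ 444.51397773 -250.48945788  217.64392769] 111.5621564827797 shift mm [-2.1 -1.9 -4.6] turn 0.1
[[220 219 218 198 135  97  95  94 102 168 214 223 221 219 204 171 134  81
   57  52  52  52 110 152]
 [ 24  22  23  39  77  96  98  99 116 187 217 220  24  24  26  25  54  82
   98 101  98 113 200 220]
 [ 25  25  27  45  81  97 102  99  80  74 114 159  24  24  25  25  48  83
   99 101 100  87 119 163]
 [ 28  27  28  55  85  98 101  97  75  53  47  41  27  27  24  26  58  86
  100 102  96  68  50  48]
 [ 41  34  32  63  89 100 100  92  67  52  59  71  41  34  28  28  73  94
   99 103  97  66  61  68]
 [139 162 170 136 100  99 106 127 166 190 195 197 139 164 176 156 109  96
  100  98 105 176 195 197]
 [209 209 207 176 111  82 124 180 201 204 204 202 210 210 208 204 161  97
   99 120 184 202 203 202]
 [225 225 226 210 152 104 144 209 224 223 222 223 226 225 224 227 165  91
   79 157 213 223 224 223]
 [226 226 225 226 227 227 225 226 227 228 229 230 226 227 226 226 227 210
  180 203 224 228 229 231]]
g 1177.3333333333335 26.983861834654586 [325 310 280 199  62   0]
now 1712.3333333333335 27.695607033936795 [336 321 308 306 269 170]
```

```bash
python3 -m pendant '{"deltas":[-0.0016,-0.0014,0,0,-0.0016,-0.0014,0.03,0,-0.0016,-0.0014,0.06,0,-0.0016,-0.0014,0.07,0,-0.0016,-0.0014,0.07,0,-0.0016,-0.0014,0.07,0]}'; python3 -c "
from h import *
print(togo([446.6,-251.1,137],111.5))"
```

```text
time_s: 28.27
tcp_pos: [446.4, -251.8, 147.9]
eef_rot: [-0.0, -0.187, 0.982, 0.0]
wrist_force: [-0.0, 0.1, -1.0]
finger_gap: 23.6
grip_force: 40.0
shift mm [-0.4  0.5 10.9] turn 0.1
```

```bash
python3 -m pendant '{"deltas":[-0.0004,0.0005,0.004,0,-0.0004,0.0005,0.008,0,-0.0004,0.0005,0.012,0,-0.0004,0.0005,0.016,0,-0.0004,0.0005,0.018,0,-0.0004,0.0005,0.018,0]}'
```

```text
time_s: 28.77
tcp_pos: [446.1, -251.2, 129.1]
eef_rot: [-0.0, -0.187, 0.982, 0.0]
wrist_force: [-0.5, -0.1, -0.8]
finger_gap: 23.6
grip_force: 40.0
```

```bash
python3 -m pendant '{"deltas":[0,0,0.008,0,0,0,0.016,0,0,0,0.024,0,0,0,0.032,0,0,0,0.039,0,0,0,0.045,0,0,0,0.045,0]}';  python3 -m pendant '{"deltas":[0,0,0.001,0,0,0,0.002,0,0,0,0.0028,0,0,0,0.0028,0]}'
```

```text
time_s: 29.35
tcp_pos: [445.7, -250.8, 83.0]
eef_rot: [-0.001, -0.187, 0.982, 0.001]
wrist_force: [-0.3, 0.1, -1.3]
finger_gap: 23.6
grip_force: 40.0
time_s: 29.68
tcp_pos: [446.6, -251.5, 81.9]
eef_rot: [0.0, -0.187, 0.982, -0.0]
wrist_force: [-0.6, 0.1, -0.7]
finger_gap: 23.7
grip_force: 40.0
```

```bash
python3 -m pendant '{"deltas":[0,0,0.0007,0,0,0,0.0014,0,0,0,0.0014,0]}'
```

```text
time_s: 29.93
tcp_pos: [446.6, -251.5, 80.8]
eef_rot: [0.0, -0.187, 0.982, -0.0]
wrist_force: [-1.3, 0.5, 4.8]
finger_gap: 23.7
grip_force: 40.3
```

Shoulder seated on the rack. I release, retreat and verify.

```bash
python3 -m pendant '{"deltas":[0,0,-0.0006,0,0,0,-0.0006,0,0,0,-0.0006,0,0,0,-0.0006,0,0,0,-0.03,0,0,0,-0.06,0,0,0,-0.1,0,0,0,-0.14,0,0,0,-0.14,0]}' 0.55; python3 -m pendant '{"deltas":[0.03,0,-0.04,0,0.06,0.05,-0.04,0,0.1,0.1,-0.04,0,0.14,0.14,-0.04,0,0.14,0.14,-0.04,0]}'; python3 - <<'E'
from h import *
print(tool()[0])
S=np.mean([get_image("side").astype(float) for _ in range(3)],0);T=np.mean([get_image("top").astype(float) for _ in range(3)],0)
z=lambda I,x,y,w,h,k,g:cv2.resize(np.clip(I[y:y+h,x:x+w,::-1]*g,0,255).astype(np.uint8),(w*k,h*k),interpolation=3)
o=np.zeros((600,800,3),np.uint8)
a=z(S,230,230,100,90,4,1);o[:360,:400]=a
a=z(S,320,135,60,90,4,1);o[:360,410:650]=a
a=z(T,170,170,200,58,4,1.6);o[365:365+232,:800]=a
cv2.imwrite("pics/z.png",o)
print([(px(r).round(1),round(r["score"],2)) for r in mark_of("top","electrode")[:3]],[(px(r).round(1),round(r["score"],2)) for r in mark_of("side","flat_driver")[:2]])
E
```

```text
time_s: 30.68
tcp_pos: [449.2, -253.5, 227.4]
eef_rot: [0.003, -0.187, 0.982, -0.004]
wrist_force: [0.8, 0.2, -0.6]
finger_gap: 47.1
grip_force: 0.0
time_s: 31.1
tcp_pos: [276.7, -178.1, 259.8]
eef_rot: [0.0, -0.187, 0.982, -0.0]
wrist_force: [-1.3, -0.3, 1.2]
finger_gap: 46.6
grip_force: 0.0
[ 276.73879565 -178.1203477   259.83253984]
[(array([176.4, 248.3]), 0.6), (array([274.2, 234.8]), 0.58)] []
```

View pics/z.png

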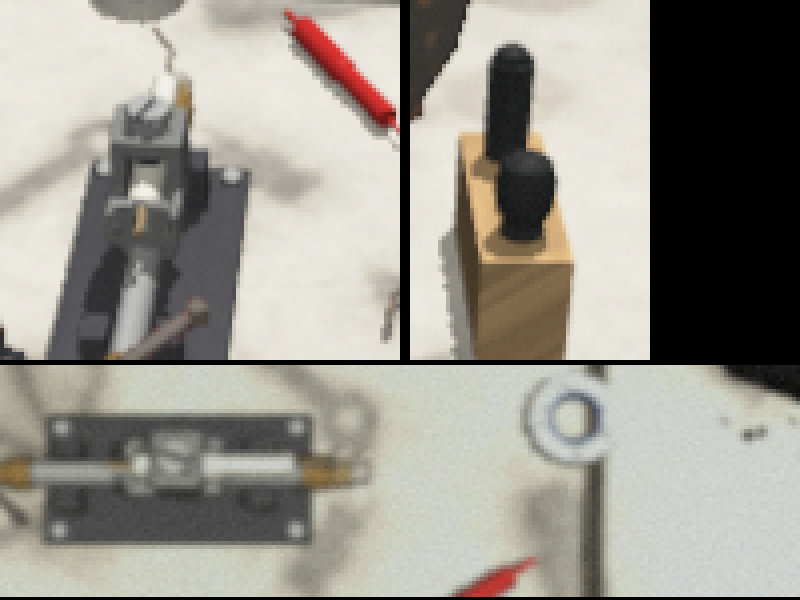

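```bash
python3 - <<'E'
from h import *
np.set_printoptions(linewidth=220)
T=np.mean([get_image("top").astype(float) for _ in range(4)],0).mean(2);T0=np.load("T.npy").mean(2)
print(T[193:199,196:212].astype(int));print(T[192:198,238:254].mean(0).astype(int),T0[192:198,238:254].mean(0).astype(int))
print(proj("top",(564.5,135.5,57)),[proj("top",(566,y,60))[0].round(1) for y in(36.5,40,45,50)])
S=get_image("side").astype(float).mean(2);print(S[268:286,258:276].astype(int)); print(proj("side",(564.5,135.5,57)),proj("side",(564.5,132,57)))
E
```

```text
[[ 49  45  42  40  43  53  70  91 108 113 106  85  69  81  92  92]
 [ 64  64  60  57  57  59  74 100 119 125 115  89  73  83  95 105]
 [ 82  80  77  77  75  75  83 103 120 122 108  85  74  77  90 101]
 [ 95  90  84  82  83  81  85  96 113 113  99  78  73  75  80  90]
 [ 93  91  79  70  75  80  78  81  91  97  83  72  75  78  78  81]
 [ 86  80  68  58  63  71  75  71  75  77  69  67  73  80  82  83]]
[108 108 109 110 104  87  71  63  60  60  63  65  66  63  62  68] [107 107 108 107 108 107 106 107 107 107 109 103  85  70  65  69]
[203.51724124 195.05100052] [np.float64(249.8), np.float64(248.2), np.float64(245.8), np.float64(243.5)]
[[ 79  77  76  73  71  73  77  77  78  78  80  79  78  76  77  73  80  62]
 [ 83  77  76  66  58  74  69  64  64  65  69  68  73  78  74  77  76  62]
 [ 82  75  75  60  47  76  72  52  42  43  41  56  97  90  82  78  77  62]
 [ 85  76  81  59  48  99 116 106 109 106 105 111 122  94  78  78  78  63]
 [ 86  76  81  63  50 113 138 147 152 151 146 137 124  95  80  77  76  60]
 [ 83  76  75  58  55 115 140 147 150 150 144 135 122  93  78  78  79  64]
 [ 74  78 
[... 246 characters left out ...]
38 240 237 207 142 100  73  79  82 109  87]
 [ 85  84  79  65 167 217 233 239 240 235 227 176 110  79  87 114 141 100]
 [120 119 117 112 167 190 207 214 221 217 202 182 125  90  90 134 153  97]
 [158 154 152 153 164 132 129 137 155 171 161 158 139 132 108 139 151  98]
 [141 134 131 128 128 101 120 142 124 134 133 130 137 146 130 145 134  87]
 [101  78  72  75  76  86 124 153 110  87  91  91  98 106 122 148 119  76]
 [ 88  79  76  76  79  80 131 149 122  87  78  77  78  79 111 140 105  63]
 [ 79  78  74  77  75  68 128 149 116  88  79  77  77  77  91 108  84  56]
 [ 88  78  75  76  79  66 134 144 105  79  79  76  77  82  69  76  65  55]]
[263.97705682 282.30071707] [264.3263943  280.87712256]
```

```bash
python3 -c "
from workcell import job_done
print(job_done())"
```

```text
the job is handed in; nothing more can be done
None
```

I slid the electrode back 15 mm onto its stop, tightened the clamp screw about a quarter turn past the bite, put the driver back upright in its hole and handed the job in at about 31 s; the tightness is my estimate from the measured turning drag (about 100° past the bite, roughly 18 N), and I have not seen the verdict.

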